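# Weigh out brass strap rings on a spring scale

### The arm

A 7-joint arm with a two-finger parallel gripper is mounted at the origin on the work surface. World frame = base frame: x ahead of the robot, y to its left, z up, the work surface at z = 0. Lengths are in m, angles in rad, forces in N, time in s.
With the tool pointing down it reaches from about 0.425 to 1.025 m from the base axis. Payload 9.4 kg.
Tool frame: the origin (TCP) lies at the very end of the fingers, on their centre line; the grasp point (between the pads) lies 19 mm behind it; z points along the fingers, y is the line along which they close (so a half turn about z gives the same grasp; the last joint's range is limited). The gripper opens to 93 mm and grips with 3 to 60 N. Pads are 15 mm wide; open, the fingers measure 128 mm over their backs; the gripper's body (75 mm by 188 mm) begins 65 mm behind the grasp point.
Start: joints at [1.226, 0.599, -0.003, 1.599, 0.002, 0.943, -0.08], TCP at [0.192, -0.699, 0.219] pointing down, gripper open.
Joint ranges: [-2.57, 2.57], [-0.35, 1.97], [-1.29, 1.29], [0.11, 2.56], [-1.05, 4.19], [0.11, 1.86], [-2.63, 2.63]. Speed limits (rad/s): [2.22, 2.22, 3.01, 3.01, 3.14, 3.14, 3.14].

### API

Orientations are given as a rotation vector (axis times angle).
In Python, from plant import telemetry, optics, r, spotter gives the robot as it stands.
- The arm moves only by the tool step_arm, never from a script. Its argument "motion" is a list of rows, each a list of 7 numbers: the shift along the tool's x, y, z in m, then the turn, a rotation vector about the tool's x, y, z in rad, then the finger opening in m, from 0 to 0.093. In form: [[tx, ty, tz, ax, ay, az, jaw], ...]. A call has 1 to 12 rows; each row is the pose to reach, as a shift and turn from the pose commanded when the call began, along the tool's axes at that moment; what a row does not reach only later rows make up. A row lasts 1/8 s, in which the tool goes at most 62.5 mm and 10.7 degrees, less where a joint would pass 70% of its speed; a pose out of reach is approached as far as the arm can. A call with a gripper value outside its range is refused whole. The fingers move at their own pace and stop on an object; the grip force is fixed at half the most. Time passes only in rows, so rows that repeat a pose let the fingers close. It gives the time, the measured TCP pose, the force and the opening at its end, in the units of the state.
- telemetry.sense(): the state, without advancing time (a new reading comes with each control period).
- optics.camera(name): name is "side" or "top"; returns a dict with "img" (400x640x3 uint8, red, green, blue), "range_z" (400x640 float32, m along the optical axis (not along the pixel's ray), 0 where there is no reading), "K" (3x3 intrinsics, pixels), "dist_coeffs" ([k1, k2, p1, p2, k3] as OpenCV has them; the pictures are not rectified), "extrinsics" (4x4, takes a point from camera to world coordinates). Camera axes: x right, y up, looking along -z (the intrinsics and any distortion apply to the point x, -y, -z); pixel columns grow to the right and rows downward; lengths in m; the calibration is good to about 2 mm. A picture is of the moment at which its call begins.
- r.finish_job(): hands the job in, once; it reports no verdict.
Trained networks look in a picture, given as the dict that the camera call returned (one of the last four; its "shot" number tells which), for a name from the list of things; names that differ only in an ending like _2 or _b are one class to them, and where a whole thing is asked for, a point or a joint stands for the part that bears it (a point fixed in the world has none). Each returns a list of dicts, best first, with "conf" (0 to 1); they miss things now and then, are a little off and sometimes report something else, mostly with a low value. They report only what shows in the picture. A call takes as long as a camera call. They do not tell look-alikes from the thing itself.
- spotter.look_for(thing, picture): "box" ([left, top, right, bottom] in pixels, round what is visible of it).
- spotter.spot_point(thing, picture): "xy" ([column, row] in pixels: a listed point, or the origin of a listed thing).
The state is a dict: "time_s": time; "joints": joint angles; "qd": joint speeds; "tau": joint torques, N m; "tool_pos": TCP position; "ee_rot": TCP orientation; "force": force on the tool from outside, world axes, zero at the start; "wrist_torque": the same for the moment, N m; "finger_gap": finger opening in m.
Only numpy, scipy, OpenCV 4.12 (cv2) and the standard library are available. Lean on these libraries where they do the work, as an engineer would, in place of code of your own. Each camera call takes 0.05 s, during which the arm holds its last target. There are 200 camera calls.

### The job

Weigh out brass rings for a strap order: take the round rings from the black pad one at a time, thread each over the upright spindle of the spring scale and lower it, without dropping it, until it lies flat on the pan or on the ring below, letting go and lifting clear after each one, and stop as soon as the scale's pointer rests between its two thick marks. The spindle stands off the pan's centre, so feel for it with light contact and never force the pan hard or push it down to its stop. Leave the buckle on the pan, the square loop and D-shaped ring, the rings not needed, and the other things on the bench where they are.

Things in the scene. Friction and masses are not known exactly. Their poses are not given: they have to be found in the camera images.
- scale: Spring scale, fixed to the bench; grey base 130 x 130 x 22 mm. Origin: centre of its underside on the bench, z up, x towards the gauge plate. Delicate: no more than 25 N on it.
- gauge (a point): Outer (+x) face of the upright white gauge plate, 50 mm wide, 100 mm from the scale's axis, top 100 mm above the bench. A thin horizontal bar hung from the pan is the pointer: it sinks in front of this face, 88 mm above the bench when empty. Two thick short dark marks on the face, 62.5 and 52 mm up, bound the wanted weight; thin ticks every 9 mm. The point lies midway between the marks.
- pan (a joint): How far the pan has sunk (m): 0 empty, grows downward, solid stop at 0.055; over 0.050 it is overloaded. Spring 120 N/m; one ring sinks it 8.4 mm. The buckle, of unknown weight, already sinks it 4 to 13 mm. The pointer stands between the marks at 0.0255 to 0.036. Two or three rings are needed.
- pan_center (a point): Centre of the upper face of the round pan (160 mm across), 100 mm above the bench when empty; sinks with it. A fixed steel spindle, 18 mm thick, 36 mm tall, flat top (1 mm chamfer), stands on the pan, its axis 7 mm from this point in an unknown direction. A ring set on its top pushes the pan down; when the hole (3 mm to spare all round) comes over it the pan springs back up.
- buckle_mid (a point): Rectangular brass buckle frame 32 x 46 x 8 mm lying on the pan about 58 mm from its centre, on the gauge side; stays there. The point is its centre, half-way up.
- pad: Black pad on the bench, 250 (x) x 190 (y) x 4 mm, fixed; origin at the centre of its underside. The four rings, the square loop and the D-shaped ring lie on it in three rows of two (rows 77 mm apart along its x, the two of a row 100 mm apart along its y, each shifted by up to 3 mm), in any order.
- ring0_mid (a point): Loose round solid-brass ring lying flat on the pad, one of four equal ones: 46 mm outside, 24 mm hole, 10 mm thick, about 103 g. The point is its centre, half-way up (5 mm above its underside); z is its axis, up.
- ring1_mid (a point): Loose round solid-brass ring lying flat on the pad, one of four equal ones: 46 mm outside, 24 mm hole, 10 mm thick, about 103 g. The point is its centre, half-way up (5 mm above its underside); z is its axis, up.
- ring2_mid (a point): Loose round solid-brass ring lying flat on the pad, one of four equal ones: 46 mm outside, 24 mm hole, 10 mm thick, about 103 g. The point is its centre, half-way up (5 mm above its underside); z is its axis, up.
- ring3_mid (a point): Loose round solid-brass ring lying flat on the pad, one of four equal ones: 46 mm outside, 24 mm hole, 10 mm thick, about 103 g. The point is its centre, half-way up (5 mm above its underside); z is its axis, up.
- loop_mid (a point): Square brass loop, 44 x 44 x 7 mm with a square hole, lying on the pad; not to be weighed. The point is its centre, half-way up.
- dring_mid (a point): D-shaped ring of 7 mm brass rod, about 22 x 43 mm, lying on the pad; not to be weighed. The point is near its centre, half-way up.
- jar_mid (a point): Clear jar with red cap, 70 mm across, 90 mm tall, standing beyond the scale and pad; the point is half-way up. Leave it.
There are look-alikes about, which are no part of the job. What is shaped like the part that bears ring3_mid but green or pink is not meant. Leave any purple look-alike of the part that bears ring0_mid alone.

How it is judged:
By the outcome, as a careful person would: the job done as asked, in the order asked, and still so for the second after the job is handed in, with the robot touching nothing.
It also fails if it takes over 72 s, if anything falls off the work surface, if the arm or the gripper's body presses on something with over 40 N, if the wrist force passes 120 N, or if a joint passes its speed limit or range.

## Working session

There is one attempt and no reset: what is moved stays moved. The work goes in short steps, Python scripts to look and compute and a tool call to move; the robot and the scene stay as the last step left them, time stands still between calls to the robot, and variables do not carry over. Pictures are saved under pics/ and viewed, on a budget of 10 in all, crops included, one or two more only if the job needs it, and the job is handed in when it is done.

Besides the shell and the picture viewer there is one more tool, called after "Request:" as name(argument=value, ...) on one line, values as JSON. step_arm: Moves the arm, as the interface text tells. Its arguments: {"type":"object","properties":{"motion":{"type":"array"}},"required":["motion"]}

```bash
mkdir -p pics; ls; cat > h.py <<'E'
import numpy as np, cv2
from plant import telemetry, optics, r, spotter
def ray(c,uv):
    p=cv2.undistortPoints(np.array([[uv]],float),c["K"],np.array(c["dist_coeffs"]))[0,0]
    E=np.array(c["extrinsics"]); return E[:3,3], E[:3,:3]@np.array([p[0],-p[1],-1.])
def atz(c,uv,z):
    o,d=ray(c,uv); return o+d*(z-o[2])/d[2]
def depthpts(c):
    Z=c["range_z"]; H,W=Z.shape
    u,v=np.meshgrid(np.arange(W),np.arange(H))
    p=cv2.undistortPoints(np.stack([u,v],-1).reshape(-1,1,2).astype(float),c["K"],np.array(c["dist_coeffs"])).reshape(H,W,2)
    E=np.array(c["extrinsics"])
    P=np.stack([p[...,0]*Z,-p[...,1]*Z,-Z],-1)@E[:3,:3].T+E[:3,3]
    P[Z==0]=np.nan; return P
def proj(c,X):
    E=np.array(c["extrinsics"]); q=E[:3,:3].T@(np.array(X)-E[:3,3])
    return cv2.projectPoints(np.array([[q[0],-q[1],-q[2]]]),np.zeros(3),np.zeros(3),c["K"],np.array(c["dist_coeffs"]))[0].ravel()
def save(n,im): cv2.imwrite("pics/"+n,cv2.cvtColor(im,cv2.COLOR_RGB2BGR))
E
python3 - <<'E'
from h import *
print(telemetry.sense())
for n in("top","side"):
    c=optics.camera(n); save(n+"1.png",c["img"]); print(n,c["K"],c["extrinsics"])
    P=depthpts(c)
    for t in ["scale","gauge","pan_center","buckle_mid","pad","ring0_mid","loop_mid","dring_mid","jar_mid"]:
        for d in spotter.spot_point(t,c)[:6]:
            u,v=d["xy"]; print(t,round(d["conf"],2),np.round(d["xy"],1),np.round(P[int(round(v)),int(round(u))],4))
E
```

```text
pics
{'time_s': 0.0, 'joints': array([ 1.22631393,  0.60009342, -0.0025686 ,  1.60010848,  0.00179973,
        0.94292711, -0.0798086 ]), 'qd': array([ 1.90682872e-03, -3.28909909e-06,  8.92011913e-05, -3.23557839e-04,
        4.75043957e-04, -1.35877627e-03,  3.02626094e-04]), 'tau': array([-1.38621104e-03, -7.65065932e+01,  1.49620280e+00, -2.52350575e+01,
       -5.25165279e-02,  1.68865803e-02,  2.31350268e-04]), 'tool_pos': array([ 0.19169961, -0.69869211,  0.21779016]), 'ee_rot': array([-3.11197559e+00, -4.19285905e-01,  5.17510905e-04]), 'force': array([0.79497689, 0.7253917 , 0.18685665]), 'wrist_torque': array([ 0.03141721, -0.05694447, -0.02298336]), 'finger_gap': 0.09346046541127288}
top [[377.10542713   0.         320.24269508]
 [  0.         377.10542713 197.48463454]
 [  0.           0.           1.        ]] [[-0.00760394  0.99042821 -0.13781921  0.47383875]
 [-0.99995572 -0.00829535 -0.0044431   0.0015683 ]
 [-0.00554383  0.13777932  0.99044744  0.86704886]
 [ 0.          0.          0.          1.        ]]
scale 0.74 [407.9 236. ] [ 0.5008 -0.1733  0.0927]
scale 0.2
[... 984 characters left out ...]
 168.2] [ 0.5042 -0.17    0.0242]
gauge 0.57 [325.7 140. ] [ 0.5854 -0.1921  0.0923]
gauge 0.26 [374.3 273. ] [0.4364 0.1381 0.0033]
pan_center 0.7 [361.8 141.4] [ 0.4923 -0.1983  0.0942]
buckle_mid 0.67 [337.1 131.8] [ 0.5597 -0.2174  0.1019]
buckle_mid 0.3 [370.9 273.5] [0.4426 0.1406 0.0018]
pad 0.69 [335.2 297.8] [0.5123 0.2104 0.0045]
pad 0.22 [297.6 279.8] [0.5951 0.1785 0.0036]
ring0_mid 0.74 [366.2 232.9] [0.4606 0.0289 0.0016]
ring0_mid 0.7 [371.8 274.5] [0.4406 0.1422 0.0046]
ring0_mid 0.59 [404.4 231.2] [0.3719 0.0097 0.0004]
loop_mid 0.65 [382.5 316.7] [0.4153 0.2392 0.0038]
dring_mid 0.69 [301.2 325.1] [0.5705 0.2793 0.0059]
dring_mid 0.21 [360.4 139. ] [ 0.498  -0.2054  0.0946]
```

```bash
python3 - <<'E'
import cv2,numpy as np
a=cv2.imread("pics/top1.png")[90:340,130:530]; b=cv2.imread("pics/side1.png")[90:370,230:500]
cv2.imwrite("pics/topz.png",cv2.resize(a,None,fx=2,fy=2,interpolation=cv2.INTER_CUBIC))
cv2.imwrite("pics/sidez.png",cv2.resize(b,None,fx=2.1,fy=2.1,interpolation=cv2.INTER_CUBIC))
E
```

```text
(no output)
```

View pics/topz.png

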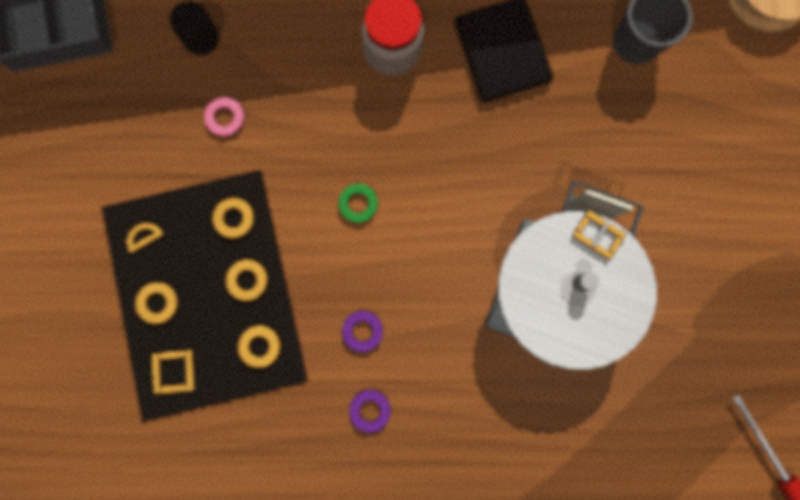

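View pics/sidez.png

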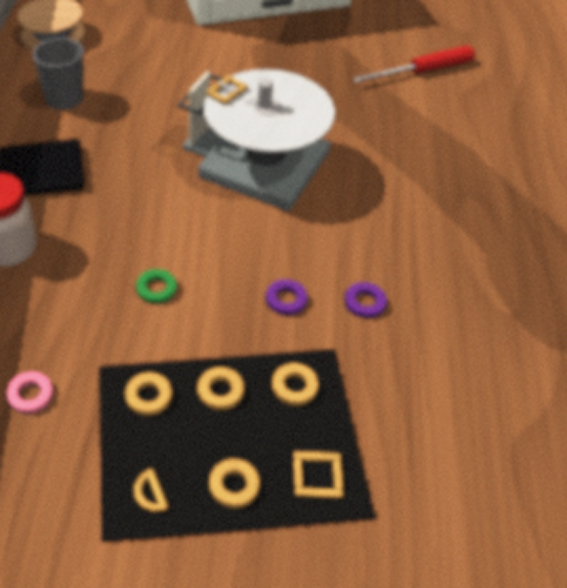

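The pad has four brass rings, at top-view full-image pixels (246,199), (253,230), (260,263) and (208,242). The square loop is at (216,275) and the D-ring at (202,208). Green, pink and two purple look-alikes lie off the pad and aren't meant. The buckle is on the gauge side of the pan, and the spindle is near (422,231).

```bash
cat > m.py <<'E'
from h import *
def brass(c):
    h=cv2.cvtColor(c["img"],cv2.COLOR_RGB2HSV); 
    return ((h[...,0]>14)&(h[...,0]<30)&(h[...,1]>90)&(h[...,2]>150)).astype(np.uint8)
def rings(c,z=0.012):
    n,l,s,ce=cv2.connectedComponentsWithStats(brass(c)); out=[]
    for i in range(1,n):
        if s[i,4]<60: continue
        cs,_=cv2.findContours((l==i).astype(np.uint8),cv2.RETR_EXTERNAL,cv2.CHAIN_APPROX_NONE)
        W=np.array([atz(c,p[0],z)[:2] for p in cs[0]])
        (x,y),(a,b),t=cv2.fitEllipse((W*1000).astype(np.float32)) if len(W)>5 else ((0,0),(0,0),0)
        out.append((np.round(ce[i],1),np.round([x,y,a,b],1),s[i,4]))
    return out
def pan(c):
    P=depthpts(c); xy=np.hypot(P[...,0]-.497,P[...,1]+.197)
    m=(xy<.09)&(P[...,2]>.075)&(P[...,2]<.105); 
    w=(c["img"].min(-1)>120)&m
    A=P[w]; return A,P,xy
E
python3 - <<'E'
from m import *
for n in("top","side"):
    c=optics.camera(n); print(n)
    for o in rings(c): print(*o)
    A,P,xy=pan(c); z=np.median(A[:,2]); print("pan z",z,len(A), "iqr",np.percentile(A[:,2],[10,90]))
    w=(A[:,2]>z-.006)
    (x,y),R=cv2.minEnclosingCircle((A[w][:,:2]*1000).astype(np.float32)); print("pan circ",x,y,R, A[w].mean(0))
    s=P[(xy<.04)&(P[...,2]>z+.027)&(P[...,2]<.15)]; print("spindle top",len(s),np.median(s,0),s.min(0),s.max(0))
    g=P[(xy>.083)&(xy<.13)&(P[...,2]>.085)&(P[...,2]<.106)]; print("gauge",len(g),np.median(g,0),g.min(0),g.max(0))
from scipy.spatial.transform import Rotation as R
print(R.from_rotvec(telemetry.sense()["ee_rot"]).as_matrix().round(4))
E
```

```text
top
[524.1  88.6] [ 848.  -478.1   46.6  102.4] 623
[246.  198.3] [592.2 175.3  42.3  43. ] 213
[423.3 203. ] [ 576.2 -231.7   26.1   35.6] 94
[201.1 207.5] [572.5 277.7  21.7  39.7] 92
[435.5 211.1] [ 561.5 -252.7   25.2   34.5] 84
[252.6 229.4] [521.1 158.9  42.8  43.4] 225
[207.6 241. ] [496.1 259.9  42.1  43.7] 226
[259.  262.7] [446.9 143.3  42.7  43.1] 230
[215.8 275.5] [419.9 238.9  47.   48.5] 188
[  3.7 338. ] [292.7 689.8  13.7  28.7] 74
[ 58.7 358.3] [250.3 571.7  21.6 220. ] 841
pan z 0.09485053108837888 4400 iqr [0.09320466 0.09661193]
pan circ 505.3222351074219 -194.30580139160156 80.40457153320312 [ 0.50039284 -0.19234685  0.09492253]
spindle top 72 [ 0.51088284 -0.19641453  0.13054578] [ 0.50305245 -0.20618152  0.12338134] [ 0.51868449 -0.18834026  0.13360862]
gauge 258 [ 0.58264718 -0.20625877  0.09459318] [ 0.51944162 -0.26692481  0.08501479] [ 0.61766012 -0.11652787  0.10415275]
side
[249.5  22. ] [ 1078.9 -1169.4    21.9   709.9] 223
[267.5  20.8] [  995.3 -1186.5    52.5   621.8] 427
[368.   13.7] [  523.  -1279.7   368.1   876.5] 2601
[555.5  36.5] [ -367.5 -127
[... 309 characters left out ...]
259
[300.2 276.3] [590.9 173.7  44.1  44.9] 255
[380.9 315.2] [418.3 239.4  49.   50. ] 269
[341.  319.1] [494.9 258.5  44.2  45.2] 320
[300.8 323.8] [571.1 279.4  24.1  41.7] 160
pan z 0.09555667897113218 1666 iqr [0.09384615 0.09750575]
pan circ 503.7895202636719 -194.7176055908203 81.579833984375 [ 0.49929132 -0.18652784  0.09566682]
spindle top 41 [ 0.51013982 -0.19360146  0.1302039 ] [ 0.50198042 -0.20758929  0.12257436] [ 0.51767126 -0.18846037  0.13370694]
gauge 134 [ 0.58717942 -0.20782288  0.09543552] [ 0.51858029 -0.26411316  0.08512108] [ 0.61772314 -0.11621784  0.10241562]
[[ 9.644e-01  2.646e-01 -0.000e+00]
 [ 2.646e-01 -9.644e-01  0.000e+00]
 [-0.000e+00 -1.000e-04 -1.000e+00]]
```

Request:
step_arm(motion=[[0.06,-0.06,0,0,0,0.1,0.062],[0.442,-0.448,0,0,0,0.616,0.062],[0.442,-0.448,0,0,0,0.616,0.062],[0.442,-0.448,0,0,0,0.616,0.062],[0.442,-0.448,0,0,0,0.616,0.062],[0.442,-0.448,0,0,0,0.616,0.062],[0.442,-0.448,0,0,0,0.616,0.062],[0.442,-0.448,0,0,0,0.616,0.062],[0.442,-0.448,0,0,0,0.616,0.062],[0.442,-0.448,0,0,0,0.616,0.062],[0.442,-0.448,0,0,0,0.616,0.062],[0.442,-0.448,0,0,0,0.616,0.062]])

```text
time_s: 2.6
tool_pos: [0.4994, -0.1503, 0.2186]
ee_rot: [3.094, -0.543, -0.0]
force: [-0.8, -1.6, -0.1]
finger_gap: 0.0622
```

```bash
cat > go.py <<'E'
import sys
from h import *
from scipy.spatial.transform import Rotation as R
s=telemetry.sense(); M=R.from_rotvec(s["ee_rot"]).as_matrix()
yaw=np.degrees(np.arctan2(M[1,1],M[0,1]))
print("t",s["time_s"],"pos",s["tool_pos"].round(4),"yawY",yaw.round(2),"zax",M[:,2].round(4),"F",s["force"].round(2),"gap",round(s["finger_gap"],4))
print("down-correction+yaw(-110) rotvec", R.from_matrix(M.T@np.array([[.9397,-.342,0],[-.342,-.9397,0],[0,0,-1]])).as_rotvec().round(4))
if len(sys.argv)>3: print("shift",(M.T@(np.array(sys.argv[1:4],float)-s["tool_pos"])).round(4))
E
python3 go.py 0.446 0.1425 0.06
```

```text
t 2.6 pos [ 0.4994 -0.1503  0.2186] yawY -109.9 zax [-2.e-04 -3.e-04 -1.e+00] F [-0.76 -1.63 -0.09] gap 0.0622
down-correction+yaw(-110) rotvec [0.0004 0.0001 0.0017]
shift [-0.1498 -0.2572  0.1585]
```

Request:
step_arm(motion=[[-0.15,-0.257,0.08,0,0,0,0.062],[-0.15,-0.257,0.08,0,0,0,0.062],[-0.15,-0.257,0.12,0,0,0,0.062],[-0.15,-0.257,0.15,0,0,0,0.062],[-0.15,-0.257,0.17,0,0,0,0.062],[-0.15,-0.257,0.17,0,0,0,0.062],[-0.15,-0.257,0.2,0,0,0,0.062],[-0.15,-0.257,0.212,0,0,0,0.062],[-0.15,-0.257,0.212,0,0,0,0.062]])

```text
time_s: 3.72
tool_pos: [0.4463, 0.1409, 0.0064]
ee_rot: [3.092, -0.548, -0.001]
force: [0.9, -0.4, -0.5]
finger_gap: 0.0617
```

```bash
python3 go.py 0.446 0.1425 0.0065; python3 - <<'E'
from m import *
c=optics.camera("side"); save("s2.png",cv2.resize(c["img"][190:360,270:470],None,fx=3,fy=3,interpolation=cv2.INTER_CUBIC))
E
```

```text
t 3.725 pos [0.4463 0.1409 0.0064] yawY -110.1 zax [-0.001  -0.0011 -1.    ] F [ 0.88 -0.43 -0.54] gap 0.0617
down-correction+yaw(-110) rotvec [ 0.0013  0.0006 -0.0017]
shift [-0.0009 -0.0014 -0.0001]
```

View pics/s2.png

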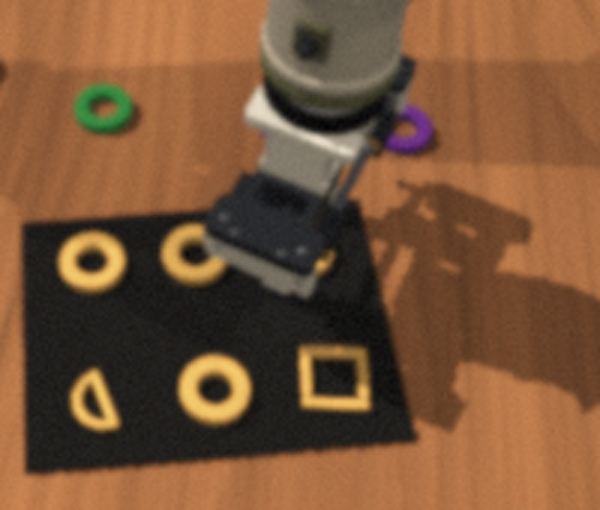

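The gripper straddles the first ring (crop ≈(300,260)) and its neighbours haven't moved. I'll close and lift.

Request:
step_arm(motion=[[-0.001,0,0,0,0,0,0.04],[-0.001,0,0,0,0,0,0.04],[-0.001,0,0,0,0,0,0.04],[-0.001,0,0,0,0,0,0.04],[-0.001,0,-0.03,0,0,0,0.04],[-0.001,0,-0.08,0,0,0,0.04],[-0.001,0,-0.13,0,0,0,0.04],[-0.001,0,-0.17,0,0,0,0.04],[-0.001,0,-0.17,0,0,0,0.04]])

```text
time_s: 4.9
tool_pos: [0.4465, 0.1435, 0.1794]
ee_rot: [-3.091, 0.543, -0.007]
force: [1.5, -1.0, -0.7]
finger_gap: 0.0446
```

```bash
python3 go.py 0.5105 -0.1955 0.16
```

```text
t 4.9 pos [0.4465 0.1435 0.1794] yawY -109.94 zax [ 0.0053  0.0027 -1.    ] F [ 1.52 -1.01 -0.71] gap 0.0446
down-correction+yaw(-110) rotvec [-0.0043 -0.0041  0.0009]
shift [0.1757 0.2969 0.0189]
```

Request:
step_arm(motion=[[0.05,0.09,0,0,0,0,0.04],[0.09,0.15,0,0,0,0,0.04],[0.12,0.205,0,0,0,0,0.04],[0.15,0.25,0,0,0,0,0.04],[0.17,0.285,0.0,0,0,0,0.04],[0.1755,0.297,0.01,0,0,0,0.04],[0.1755,0.297,0.022,0,0,0,0.04],[0.1755,0.297,0.022,0,0,0,0.04],[0.1755,0.297,0.022,0,0,0,0.04]])

```text
time_s: 6.02
tool_pos: [0.5088, -0.1947, 0.1543]
ee_rot: [-3.094, 0.541, 0.002]
force: [-0.6, -0.1, -0.4]
finger_gap: 0.0447
```

```bash
python3 go.py 0.5105 -0.1955 0.16; python3 - <<'E'
from m import *
o=[]
for n in("side","top"):
    c=optics.camera(n)
    u,v=proj(c,[.51,-.195,.15]).astype(int); print(n,u,v)
    o.append(cv2.resize(c["img"][v-45:v+45,u-60:u+60],None,fx=6,fy=6,interpolation=cv2.INTER_CUBIC)[:,:])
    P=depthpts(c); A,_,_=pan(c); print("pan z",np.median(A[:,2]),len(A))
    b=brass(c)>0; d=np.hypot(P[...,0]-.51,P[...,1]+.195)
    S=P[b&(d<.04)&(P[...,2]>.13)]; print("ring pts",len(S), S.mean(0),S.min(0),S.max(0)) if len(S) else print("none")
im=np.vstack([cv2.resize(x,(400,300)) for x in o]); save("h3.png",im)
E
```

```text
t 6.025 pos [ 0.5088 -0.1947  0.1543] yawY -109.84 zax [-9.e-04  7.e-04 -1.e+00] F [-0.63 -0.15 -0.4 ] gap 0.0447
down-correction+yaw(-110) rotvec [-0.0003  0.0011  0.0028]
shift [ 0.0019  0.0002 -0.0057]
side 356 123
pan z 0.09564140178874536 1493
ring pts 75 [ 0.49810135 -0.19714765  0.15984823] [ 0.48642761 -0.21747811  0.15284328] [ 0.51060546 -0.17244956  0.16229943]
top 426 229
pan z 0.09487120050816211 1893
ring pts 2 [ 0.48897057 -0.19182889  0.16051499] [ 0.48895333 -0.19305031  0.15942772] [ 0.4889878  -0.19060748  0.16160227]
```

View pics/h3.png

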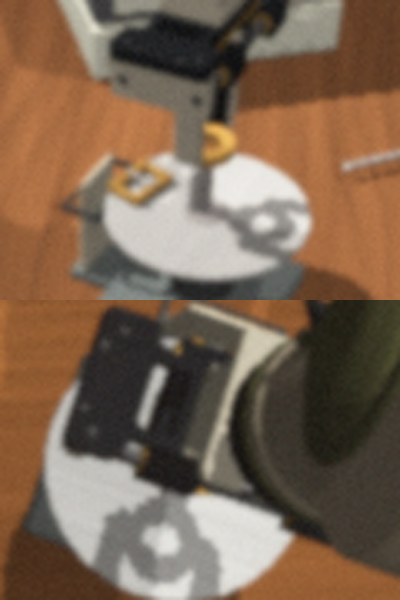

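The side crop shows the ring held level just above the spindle, at crop (215,143). The pan hasn't been disturbed. Next I'll lower it gently by feel.

Request:
step_arm(motion=[[0.002,0,0.012,0,0,0,0.04],[0.002,0,0.02,0,0,0,0.04],[0.002,0,0.024,0,0,0,0.04],[0.002,0,0.028,0,0,0,0.04],[0.002,0,0.03,0,0,0,0.04],[0.002,0,0.03,0,0,0,0.04]])

```text
time_s: 6.88
tool_pos: [0.5108, -0.1968, 0.1246]
ee_rot: [3.094, -0.544, -0.0]
force: [-0.8, -1.1, -0.7]
finger_gap: 0.0448
```

```bash
cat > pz.py <<'E'
from m import *
def panz(tag=""):
    for n in("side","top"):
        c=optics.camera(n); A,P,xy=pan(c)
        w=A[(A[:,2]>.04)]; 
        P2=P[(np.hypot(P[...,0]-.5045,P[...,1]+.1945)<.078)&(c["img"].min(-1)>120)&(P[...,2]>.04)&(P[...,2]<.105)]
        print(tag,n,"pan z med",np.median(P2[:,2]).round(4),"pctl",np.percentile(P2[:,2],[10,90]).round(4),len(P2))
if __name__=="__main__": panz()
E
python3 go.py 0.5105 -0.1955 0.1; python3 pz.py
```

```text
t 6.875 pos [ 0.5108 -0.1968  0.1246] yawY -109.95 zax [-1.e-04  0.e+00 -1.e+00] F [-0.83 -1.15 -0.75] gap 0.0448
down-correction+yaw(-110) rotvec [0.     0.0001 0.0008]
shift [-0.0007 -0.0012  0.0246]
 side pan z med 0.0957 pctl [0.0939 0.0976] 1229
 top pan z med 0.0949 pctl [0.0932 0.0966] 1609
```

The pan is unchanged, so the spindle is inside the hole. I'll lower by 34.5 mm to TCP z ≈ 0.090, where the pan should balance under one ring, and then release.

Request:
step_arm(motion=[[0,0,0.01,0,0,0,0.04],[0,0,0.02,0,0,0,0.04],[0,0,0.026,0,0,0,0.04],[0,0,0.03,0,0,0,0.04],[0,0,0.0345,0,0,0,0.04],[0,0,0.0345,0,0,0,0.04]])

```text
time_s: 7.72
tool_pos: [0.5106, -0.1968, 0.0899]
ee_rot: [-3.094, 0.544, 0.001]
force: [-0.8, 1.2, -0.6]
finger_gap: 0.0443
```

```bash
python3 go.py; python3 pz.py
```

```text
t 7.725 pos [ 0.5106 -0.1968  0.0899] yawY -109.95 zax [-5.e-04  1.e-04 -1.e+00] F [-0.76  1.16 -0.61] gap 0.0443
down-correction+yaw(-110) rotvec [0.0001 0.0005 0.0008]
 side pan z med 0.0865 pctl [0.0847 0.0885] 1090
 top pan z med 0.0855 pctl [0.0838 0.0872] 1380
```

Request:
step_arm(motion=[[0,0,-0.0005,0,0,0,0.05],[0,0,-0.0005,0,0,0,0.06],[0,0,-0.0005,0,0,0,0.06],[0,0,-0.012,0,0,0,0.06],[0,0,-0.04,0,0,0,0.06],[0,0,-0.08,0,0,0,0.06],[0,0,-0.11,0,0,0,0.06],[0,0,-0.11,0,0,0,0.06]])

```text
time_s: 8.82
tool_pos: [0.512, -0.1973, 0.2029]
ee_rot: [3.094, -0.544, 0.008]
force: [0.1, 0.0, -0.7]
finger_gap: 0.0598
```

```bash
python3 go.py 0.5205 0.158 0.2; python3 pz.py; python3 - <<'E'
from m import *
for n in ("side","top"):
    c=optics.camera(n); P=depthpts(c); b=brass(c)>0
    S=P[b&(np.hypot(P[...,0]-.51,P[...,1]+.196)<.027)]; print(n,len(S),np.median(S[:,2]),S.min(0),S.max(0))
    for o in rings(c): 
        if 0<o[1][1]<300: print(*o)
    u,v=proj(c,[.51,-.195,.1]).astype(int); save(n+"4.png",cv2.resize(c["img"][v-45:v+45,u-60:u+60],None,fx=5,fy=5,interpolation=cv2.INTER_CUBIC))
E
```

```text
t 8.825 pos [ 0.512  -0.1973  0.2029] yawY -109.96 zax [ 0.0047 -0.0012 -1.    ] F [ 0.1   0.04 -0.69] gap 0.0598
down-correction+yaw(-110) rotvec [-0.0005 -0.0049  0.0007]
shift [-0.1133 -0.3368  0.0026]
 side pan z med 0.0875 pctl [0.0857 0.0894] 1455
 top pan z med 0.0865 pctl [0.0847 0.0882] 2367
side 97 0.09636229933779206 [ 0.48967639 -0.21593439  0.0867687 ] [ 0.53144147 -0.17482926  0.10805362]
[334.5 273.9] [519.8 157.4  44.4  45.9] 262
[300.2 276.4] [590.9 173.9  44.2  45.5] 260
[380.9 315.4] [418.4 239.7  49.4  50.5] 277
[341.  319.1] [495.  258.4  44.2  46. ] 329
[300.8 323.8] [571.1 279.4  24.1  41.7] 163
top 33 0.09610415491916635 [ 0.49040582 -0.20653966  0.09413924] [ 0.50265821 -0.17823977  0.09946581]
[246.  198.5] [592.1 175.4  43.5  44. ] 234
[200.7 207.6] [572.2 278.2  22.4  41.8] 107
[252.7 229.6] [520.9 158.8  43.8  44.1] 242
[207.5 241.1] [496.  260.   43.5  44.1] 245
[216.  275.5] [419.8 238.5  47.3  49.5] 213
```

View pics/side4.png

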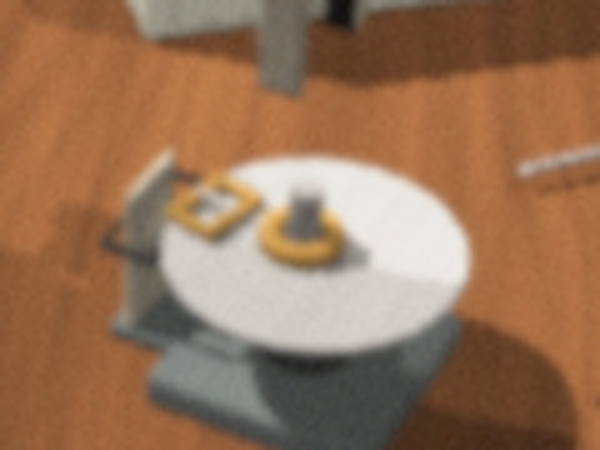

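Ring 1 lies flat round the spindle at crop (300,240), and the pan sank 8.3 mm more. I'll fetch ring 2 from (0.5205, 0.158).

Request:
step_arm(motion=[[-0.02,-0.055,0,0,0,0,0.062],[-0.04,-0.11,0,0,0,0,0.062],[-0.06,-0.17,0,0,0,0,0.062],[-0.08,-0.23,0.02,0,0,0,0.062],[-0.1,-0.29,0.05,0,0,0,0.062],[-0.113,-0.328,0.09,0,0,0,0.062],[-0.113,-0.3365,0.13,0,0,0,0.062],[-0.113,-0.3365,0.16,0,0,0,0.062],[-0.113,-0.3365,0.16,0,0,0,0.062],[-0.113,-0.3365,0.18,0,0,0,0.062],[-0.113,-0.3365,0.18,0,0,0,0.062]])

```text
time_s: 10.4
tool_pos: [0.519, 0.1575, 0.0201]
ee_rot: [3.093, -0.545, -0.002]
force: [-0.5, -0.0, 0.9]
finger_gap: 0.0622
```

```bash
python3 go.py 0.5205 0.158 0.0065
```

```text
t 10.4 pos [0.519  0.1575 0.0201] yawY -109.99 zax [-1.3e-03 -6.0e-04 -1.0e+00] F [-0.48 -0.03  0.86] gap 0.0622
down-correction+yaw(-110) rotvec [0.001  0.001  0.0002]
shift [ 0.0012 -0.001   0.0136]
```

Request:
step_arm(motion=[[0.001,-0.0005,0.0135,0,0,0,0.062],[0.001,-0.0005,0.0135,0,0,0,0.062],[0.001,-0.0005,0.0135,0,0,0,0.04],[0.001,-0.0005,0.0135,0,0,0,0.04],[0.001,-0.0005,0.0135,0,0,0,0.04],[0.001,-0.0005,0.0135,0,0,0,0.04],[0.001,-0.0005,-0.02,0,0,0,0.04],[0.001,-0.0005,-0.07,0,0,0,0.04],[0.001,-0.0005,-0.12,0,0,0,0.04],[0.001,-0.0005,-0.155,0,0,0,0.04],[0.001,-0.0005,-0.155,0,0,0,0.04]])

```text
time_s: 11.78
tool_pos: [0.5216, 0.1586, 0.1775]
ee_rot: [-3.092, 0.544, -0.006]
force: [-0.7, 0.1, -1.6]
finger_gap: 0.0445
```

```bash
python3 go.py 0.5107 -0.1968 0.148
```

```text
t 11.775 pos [0.5216 0.1586 0.1775] yawY -109.95 zax [ 0.0043  0.0019 -1.    ] F [-0.7   0.1  -1.55] gap 0.0445
down-correction+yaw(-110) rotvec [-0.0032 -0.0034  0.0009]
shift [0.1109 0.3379 0.0288]
```

Request:
step_arm(motion=[[0.02,0.06,0,0,0,0,0.04],[0.04,0.12,0,0,0,0,0.04],[0.06,0.18,0,0,0,0,0.04],[0.08,0.24,0,0,0,0,0.04],[0.098,0.295,0,0,0,0,0.04],[0.108,0.328,0.005,0,0,0,0.04],[0.111,0.338,0.015,0,0,0,0.04],[0.111,0.338,0.028,0,0,0,0.04],[0.111,0.338,0.028,0,0,0,0.04],[0.111,0.338,0.028,0,0,0,0.04]])

```text
time_s: 13.02
tool_pos: [0.5098, -0.1959, 0.1469]
ee_rot: [-3.094, 0.541, 0.001]
force: [-0.1, -0.4, -0.6]
finger_gap: 0.0443
```

```bash
python3 go.py 0.5107 -0.1968 0.116; python3 - <<'E'
from m import *
c=optics.camera("side"); P=depthpts(c); b=brass(c)>0
S=P[b&(np.hypot(P[...,0]-.51,P[...,1]+.195)<.04)&(P[...,2]>.13)]; print(len(S),S.mean(0),S.min(0),S.max(0), "along tool x min", (S@[.94,-.342,0]).min(), "spindle",.5107*.94+.1968*.342)
E
```

```text
t 13.025 pos [ 0.5098 -0.1959  0.1469] yawY -109.82 zax [-5.e-04  5.e-04 -1.e+00] F [-0.06 -0.4  -0.59] gap 0.0443
down-correction+yaw(-110) rotvec [-0.0003  0.0007  0.0031]
shift [0.0012 0.0006 0.0309]
72 [ 0.49886002 -0.19753646  0.15302268] [ 0.48798021 -0.2210387   0.14683818] [ 0.51025678 -0.17402165  0.15623663] along tool x min 0.5236584190039019 spindle 0.5473636000000001
```

Request:
step_arm(motion=[[0.001,0.0005,0.01,0,0,0,0.04],[0.001,0.0005,0.02,0,0,0,0.04],[0.001,0.0005,0.026,0,0,0,0.04],[0.001,0.0005,0.031,0,0,0,0.04],[0.001,0.0005,0.031,0,0,0,0.04]])

```text
time_s: 13.7
tool_pos: [0.51, -0.1982, 0.1156]
ee_rot: [-3.094, 0.544, 0.001]
force: [0.3, 0.1, -0.5]
finger_gap: 0.0442
```

```bash
python3 go.py 0.5107 -0.1968 0.0915; python3 pz.py
```

```text
t 13.7 pos [ 0.51   -0.1982  0.1156] yawY -109.96 zax [-8.e-04  2.e-04 -1.e+00] F [ 0.35  0.09 -0.54] gap 0.0442
down-correction+yaw(-110) rotvec [0.0001 0.0008 0.0007]
shift [ 0.0002 -0.0016  0.0241]
 side pan z med 0.0875 pctl [0.0857 0.0895] 1154
 top pan z med 0.0865 pctl [0.0848 0.0883] 1561
```

Threaded again, with the pan unchanged. I'll lower to TCP z 0.092, release, and lift.

Request:
step_arm(motion=[[0,-0.001,0.008,0,0,0,0.04],[0,-0.001,0.014,0,0,0,0.04],[0,-0.001,0.018,0,0,0,0.04],[0,-0.001,0.021,0,0,0,0.04],[0,-0.001,0.0236,0,0,0,0.04],[0,-0.001,0.0236,0,0,0,0.04],[0,-0.001,0.0236,0,0,0,0.04]])

```text
time_s: 14.68
tool_pos: [0.5106, -0.1973, 0.0926]
ee_rot: [3.094, -0.544, -0.0]
force: [0.0, 0.1, -0.2]
finger_gap: 0.0442
```

```bash
python3 go.py; python3 pz.py
```

```text
t 14.675 pos [ 0.5106 -0.1973  0.0926] yawY -109.95 zax [-1.e-04 -0.e+00 -1.e+00] F [ 0.04  0.11 -0.23] gap 0.0442
down-correction+yaw(-110) rotvec [0.0001 0.     0.0008]
 side pan z med 0.08 pctl [0.0779 0.082 ] 1121
 top pan z med 0.0787 pctl [0.077  0.0804] 1431
```

Request:
step_arm(motion=[[0,0,0.0012,0,0,0,0.04],[0,0,0.0012,0,0,0,0.04],[0,0,0.0009,0,0,0,0.05],[0,0,0.0009,0,0,0,0.06],[0,0,0.0009,0,0,0,0.06],[0,0,-0.012,0,0,0,0.06],[0,0,-0.04,0,0,0,0.06],[0,0,-0.08,0,0,0,0.06],[0,0,-0.11,0,0,0,0.06],[0,0,-0.11,0,0,0,0.06]])

```text
time_s: 16.02
tool_pos: [0.5118, -0.1977, 0.2054]
ee_rot: [3.094, -0.544, 0.008]
force: [-0.2, 0.5, -0.3]
finger_gap: 0.0603
```

```bash
python3 go.py 0.5915 0.1747 0.2; python3 pz.py; python3 - <<'E'
from m import *
c=optics.camera("side")
for o in rings(c): 
    if 0<o[1][1]<300: print(*o)
u,v=proj(c,[.54,-.195,.09]).astype(int); save("s5.png",cv2.resize(c["img"][v-45:v+45,u-60:u+60],None,fx=5,fy=5,interpolation=cv2.INTER_CUBIC))
E
```

```text
t 16.025 pos [ 0.5118 -0.1977  0.2054] yawY -109.96 zax [ 0.0049 -0.0013 -1.    ] F [-0.22  0.52 -0.33] gap 0.0603
down-correction+yaw(-110) rotvec [-0.0005 -0.005   0.0007]
shift [-0.0522 -0.3773  0.0053]
 side pan z med 0.0791 pctl [0.0773 0.0812] 1405
 top pan z med 0.078 pctl [0.0763 0.0798] 2317
[300.1 276.4] [591.  173.8  44.4  45.2] 260
[380.9 315.4] [418.4 239.7  49.5  50.4] 279
[341.  319.1] [494.9 258.4  44.   46. ] 327
[300.8 323.8] [571.1 279.4  24.1  41.7] 162
```

View pics/s5.png

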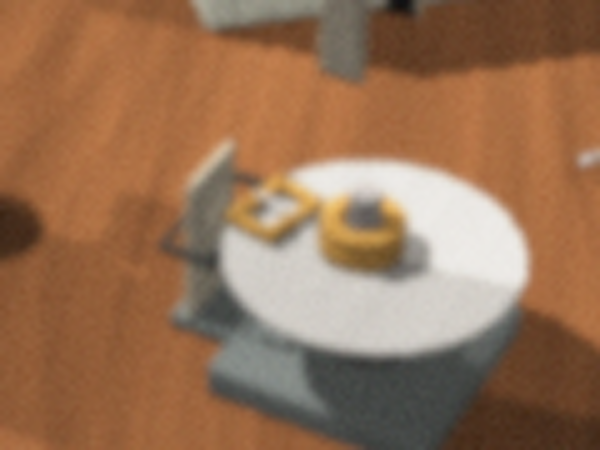

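Two rings are stacked flat at crop (362,230), and the sink is about 21.4 mm, still short of 25.5. A third should bring it to about 30 mm. I'll fetch ring 3 from (0.5915, 0.1747).

Request:
step_arm(motion=[[-0.008,-0.058,0,0,0,0,0.062],[-0.016,-0.116,0,0,0,0,0.062],[-0.024,-0.174,0,0,0,0,0.062],[-0.032,-0.23,0.02,0,0,0,0.062],[-0.04,-0.29,0.05,0,0,0,0.062],[-0.048,-0.345,0.09,0,0,0,0.062],[-0.052,-0.377,0.13,0,0,0,0.062],[-0.052,-0.377,0.16,0,0,0,0.062],[-0.052,-0.377,0.16,0,0,0,0.062],[-0.052,-0.377,0.183,0,0,0,0.062],[-0.052,-0.377,0.183,0,0,0,0.062]])

```text
time_s: 17.55
tool_pos: [0.5898, 0.1737, 0.0193]
ee_rot: [3.093, -0.546, -0.002]
force: [0.4, -1.0, -0.2]
finger_gap: 0.0619
```

```bash
python3 go.py 0.5915 0.1747 0.0065
```

```text
t 17.55 pos [0.5898 0.1737 0.0193] yawY -110.02 zax [-1.7e-03 -9.0e-04 -1.0e+00] F [ 0.4  -0.98 -0.15] gap 0.0619
down-correction+yaw(-110) rotvec [ 0.0015  0.0013 -0.0004]
shift [ 0.0012 -0.0015  0.0128]
```

Request:
step_arm(motion=[[0.001,-0.001,0.0128,0,0,0,0.062],[0.001,-0.001,0.0128,0,0,0,0.062],[0.001,-0.001,0.0128,0,0,0,0.04],[0.001,-0.001,0.0128,0,0,0,0.04],[0.001,-0.001,0.0128,0,0,0,0.04],[0.001,-0.001,0.0128,0,0,0,0.04],[0.001,-0.001,-0.02,0,0,0,0.04],[0.001,-0.001,-0.07,0,0,0,0.04],[0.001,-0.001,-0.12,0,0,0,0.04],[0.001,-0.001,-0.155,0,0,0,0.04],[0.001,-0.001,-0.155,0,0,0,0.04]])

```text
time_s: 18.92
tool_pos: [0.5929, 0.1759, 0.1772]
ee_rot: [-3.092, 0.544, -0.006]
force: [0.2, -0.1, -1.5]
finger_gap: 0.0442
```

```bash
python3 go.py 0.5107 -0.1972 0.14
```

```text
t 18.925 pos [0.5929 0.1759 0.1772] yawY -109.95 zax [ 0.0045  0.0018 -1.    ] F [ 0.23 -0.13 -1.54] gap 0.0442
down-correction+yaw(-110) rotvec [-0.0032 -0.0036  0.0009]
shift [0.0498 0.3788 0.0362]
```

Request:
step_arm(motion=[[0.008,0.06,0,0,0,0,0.04],[0.016,0.12,0,0,0,0,0.04],[0.024,0.18,0,0,0,0,0.04],[0.032,0.24,0,0,0,0,0.04],[0.04,0.3,0,0,0,0,0.04],[0.046,0.35,0.005,0,0,0,0.04],[0.05,0.375,0.015,0,0,0,0.04],[0.05,0.379,0.03,0,0,0,0.04],[0.05,0.379,0.035,0,0,0,0.04],[0.05,0.379,0.035,0,0,0,0.04],[0.05,0.379,0.035,0,0,0,0.04]])

```text
time_s: 20.3
tool_pos: [0.5098, -0.1967, 0.1396]
ee_rot: [-3.094, 0.541, -0.0]
force: [0.2, -0.1, -1.9]
finger_gap: 0.0437
```

```bash
python3 go.py 0.5107 -0.1972 0.11; python3 - <<'E'
from m import *
c=optics.camera("side"); P=depthpts(c); b=brass(c)>0
S=P[b&(np.hypot(P[...,0]-.51,P[...,1]+.195)<.04)&(P[...,2]>.13)]; print(len(S),S.mean(0),S.min(0),S.max(0), "along tool x min", (S@[.94,-.342,0]).min(), "want .5244")
E
```

```text
t 20.3 pos [ 0.5098 -0.1967  0.1396] yawY -109.84 zax [ 1.e-04  3.e-04 -1.e+00] F [ 0.25 -0.07 -1.87] gap 0.0437
down-correction+yaw(-110) rotvec [-0.0003  0.      0.0028]
shift [0.001  0.0002 0.0296]
76 [ 0.49892685 -0.19871868  0.14603373] [ 0.48757813 -0.22289154  0.13600296] [ 0.51040096 -0.169192    0.1779162 ] along tool x min 0.5243497867394845 want .5244
```

Request:
step_arm(motion=[[0.0005,0,0.01,0,0,0,0.04],[0.0005,0,0.02,0,0,0,0.04],[0.0005,0,0.025,0,0,0,0.04],[0.0005,0,0.0295,0,0,0,0.04],[0.0005,0,0.0295,0,0,0,0.04]])

```text
time_s: 20.98
tool_pos: [0.5096, -0.198, 0.1096]
ee_rot: [-3.094, 0.544, 0.001]
force: [-1.2, -0.3, -0.9]
finger_gap: 0.0443
```

```bash
python3 go.py 0.5107 -0.1972 0.0935; python3 pz.py
```

```text
t 20.975 pos [ 0.5096 -0.198   0.1096] yawY -109.96 zax [-7.e-04  2.e-04 -1.e+00] F [-1.16 -0.34 -0.87] gap 0.0443
down-correction+yaw(-110) rotvec [0.0001 0.0007 0.0008]
shift [ 0.0008 -0.0012  0.0161]
 side pan z med 0.0794 pctl [0.0775 0.0813] 1142
 top pan z med 0.078 pctl [0.0763 0.0798] 1514
```

Request:
step_arm(motion=[[0.0005,-0.001,0.005,0,0,0,0.04],[0.0005,-0.001,0.009,0,0,0,0.04],[0.0005,-0.001,0.012,0,0,0,0.04],[0.0005,-0.001,0.0145,0,0,0,0.04],[0.0005,-0.001,0.0168,0,0,0,0.04],[0.0005,-0.001,0.0168,0,0,0,0.04],[0.0005,-0.001,0.0168,0,0,0,0.04]])

```text
time_s: 21.95
tool_pos: [0.5106, -0.1972, 0.0932]
ee_rot: [-3.094, 0.544, 0.0]
force: [-0.6, 0.3, 0.3]
finger_gap: 0.0446
```

```bash
python3 go.py; python3 pz.py
```

```text
t 21.95 pos [ 0.5106 -0.1972  0.0932] yawY -109.95 zax [-1.e-04  0.e+00 -1.e+00] F [-0.62  0.26  0.33] gap 0.0446
down-correction+yaw(-110) rotvec [-0.      0.0001  0.0009]
 side pan z med 0.0703 pctl [0.0684 0.0724] 1160
 top pan z med 0.0692 pctl [0.0675 0.071 ] 1445
```

The pan sank 8.9 mm, so the ring is resting with its full weight. Releasing and lifting.

Request:
step_arm(motion=[[0,0,-0.0003,0,0,0,0.05],[0,0,-0.0003,0,0,0,0.06],[0,0,-0.0003,0,0,0,0.06],[0,0,-0.012,0,0,0,0.06],[0,0,-0.04,0,0,0,0.06],[0,0,-0.08,0,0,0,0.06],[0,0,-0.12,0,0,0,0.06],[-0.02,-0.04,-0.15,0,0,0,0.06],[-0.03,-0.08,-0.15,0,0,0,0.06],[-0.03,-0.08,-0.15,0,0,0,0.06],[-0.03,-0.08,-0.15,0,0,0,0.06]])

```text
time_s: 23.42
tool_pos: [0.5096, -0.1123, 0.2436]
ee_rot: [3.094, -0.544, 0.0]
force: [-0.1, 0.3, 0.5]
finger_gap: 0.0598
```

```bash
python3 go.py; python3 pz.py; python3 - <<'E'
from m import *
c=optics.camera("side")
for o in rings(c): 
    if 0<o[1][1]<300: print(*o)
d=optics.camera("top"); A=[]
for k in(c,d):
    u,v=proj(k,[.53,-.195,.09]).astype(int); A.append(cv2.resize(k["img"][v-40:v+40,u-55:u+55],(550,400),interpolation=cv2.INTER_CUBIC))
    P=depthpts(k)[v-40:v+40,u-55:u+55]
    g=P[(np.hypot(P[...,0]-.5045,P[...,1]+.1945)>.088)&(np.hypot(P[...,0]-.5045,P[...,1]+.1945)<.13)&(P[...,0]>.55)]; print("gauge top z",np.nanpercentile(g[:,2],97))
save("f6.png",cv2.resize(np.vstack(A),(412,600)))
E
```

```text
t 23.425 pos [ 0.5096 -0.1123  0.2436] yawY -109.94 zax [ 2.e-04 -4.e-04 -1.e+00] F [-0.11  0.31  0.45] gap 0.0598
down-correction+yaw(-110) rotvec [ 0.0003 -0.0004  0.001 ]
 side pan z med 0.071 pctl [0.0692 0.0732] 1410
 top pan z med 0.0698 pctl [0.0677 0.0714] 409
[380.9 315.3] [418.3 239.5  49.3  50.2] 278
[341.  319.1] [495.  258.3  44.2  46. ] 330
[300.8 323.7] [571.1 279.3  24.2  42.1] 166
gauge top z 0.09721456483027109
gauge top z 0.4155988021964331
```

View pics/f6.png

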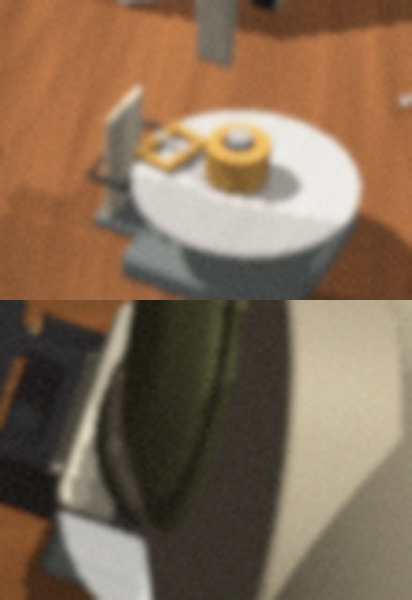

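Three rings are stacked flat on the spindle at crop (238,165), and the sink is about 29.6 mm, inside 25.5–36. The buckle is in place and the arm is clear, so I'm handing in.

```bash
python3 -c "
from plant import r; print(r.finish_job())"
```

```text
the job is handed in; nothing more can be done
None
```

Three brass rings are on the scale's spindle, and I handed the job in at about 23.5 s of the 72 s. I threaded each one without visible contact, lowered it until the pan carried its weight, then let go and lifted clear.

- **Weight:** in the last check the pan had sunk 29.0 mm by the side camera and 30.2 mm by the top camera. The wanted range is 25.5–36 mm. After two rings it was about 21.4 mm, so the third was needed.
- **Stack:** the side picture shows the three rings lying flat on one another round the spindle, with the buckle still in place on the pan.
- **Left alone:** the fourth ring, the square loop and the D-shaped ring measured at their original places, and I never touched the look-alikes.
- **Not checked:** neither camera sees the gauge's marked face, so I judged the pointer from the pan's height instead of reading it. In the final top view the arm hid the stack and most of the pan, so its 30.2 mm comes from a small visible part. The two cameras differ by about 1.2 mm, well within the margin.
- **Gripper reading:** with a ring held it showed about 44.5 mm instead of the 46 mm ring diameter. It made no difference to the work.

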